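# Park the findings crate behind the rack lip

## Robot

A 7-joint arm with a two-finger parallel gripper is mounted at the origin on the work surface. World frame = base frame: x ahead of the robot, y to its left, z up, the work surface at z = 0. Lengths are in mm, angles in rad, forces in N, time in s.
With the tool pointing down it reaches from about 400 to 900 mm from the base axis. Payload 5.5 kg.
Tool frame: the origin (TCP) lies on the centre line of the jaws, within the pads' length; the fingertips stand 22 mm ahead of it and the grasp point (between the pads) lies 3 mm ahead of it (ctrl.tip_extent is the distance from the TCP to the fingertips, in mm); z points along the fingers, y is the line along which they close (so a half turn about z gives the same grasp; the last joint's range is limited). The gripper opens to 85 mm and grips with 20 to 120 N. Pads are 22 mm wide; open, the fingers measure 114 mm over their backs; the gripper's body (76 mm by 85 mm) begins 54 mm behind the grasp point. The pads swing forward as they close: fully open they stand 13 mm farther back than shut.
Start: joints at [1.604, 0.501, -0.427, 1.55, 0.221, 1.138, -0.21], TCP at [148.092, -632.904, 253.31] pointing down, gripper open.
Joint ranges: [-2.88, 2.88], [-0.31, 2.03], [-1.54, 1.56], [0.2, 2.42], [-1.41, 4.55], [0.19, 2.02], [-2.57, 2.57]. Speed limits (rad/s): [2.57, 2.57, 3.14, 3.14, 3.14, 3.14, 3.14].

## Interface

Orientations are given as a unit quaternion [w, x, y, z].
In Python, from plant import ctrl gives the robot as it stands. The module is installed in compiled form; this text tells all that it offers.
- The arm moves only by the tool arm_command, never from a script. Its argument "increments" is a list of rows, each a list of 3 entries, a list of its own where there are three numbers: the shift along the tool's x, y, z in units of 1 m (1.0 is 1 m), then the turn, a rotation vector about the tool's x, y, z in units of 90 degrees (1.0 is 90 degrees), then the opening, from 0 (shut) to 1 (fully open). In form: [[[dx, dy, dz], [rx, ry, rz], gripper], ...]. A call has 1 to 10 rows; each row is the pose to reach, as a shift and turn from the pose commanded when the call began, along the tool's axes at that moment; what a row does not reach only later rows make up. A row lasts 1/12 s, in which the tool goes at most 41.7 mm and 7.16 degrees, less where a joint would pass 70% of its speed; a pose out of reach is approached as far as the arm can. A call with a number of a shift or a turn outside -1 to 1 is refused whole. A call with a gripper value outside its range is refused whole. The fingers move at their own pace and stop on an object; the grip force is fixed at half the most. Time passes only in rows, so rows that repeat a pose let the fingers close. It gives the time, the measured TCP pose, the force, the opening and the grip force at its end, in the units of the state.
- ctrl.observe(): the state, without advancing time (a new reading comes with each control period).
- ctrl.capture(name): name is "scene" or "side" or "wrist"; returns a dict with "frame" (384x512x3 uint8, red, green, blue), "z_map" (384x512 float32, mm along the optical axis (not along the pixel's ray), 0 where there is no reading), "K" (3x3 intrinsics, pixels), "rvec" (rotation vector, rad) and "tvec" (3), from world to camera coordinates, as OpenCV has them; the wrist camera has in their place "mount" (4x4, takes a point from camera to tool coordinates, whose origin is the TCP and whose axes are the flange's). Camera axes: x right, y down, z forward; pixel columns grow to the right and rows downward; lengths in mm; the calibration is good to about 2 mm. A picture is of the moment at which its call begins: read the wrist's pose just before it.
- ctrl.job_done(): hands the job in; it is judged then, once.
The state is a dict: "t": time; "joint_positions": joint angles; "joint_vel": joint speeds; "joint_torque": joint torques, N m; "position": TCP position; "tool_rot": TCP orientation; "wrist_force": force on the tool from outside, world axes, zero at the start; "wrist_torque": the same for the moment, N m; "opening": finger opening in mm; "finger_force": force on a finger pad.
Only numpy, scipy, OpenCV 4.12 (cv2) and the standard library are available. Lean on these libraries where they do the work, as an engineer would, in place of code of your own. Each camera call takes 0.05 s, during which the arm holds its last target. There are 200 camera calls.

## Task

Slide the red crate of heel lifts square into the mouth of the plywood rack and push it up the ramp, without lifting it, until its rear edge drops down behind the steel lip. Then draw it back with a light tug so that it bears on the lip, and leave it sitting flat in the bay, touching the lip. Be gentle with the rubber buffer and the lip, and leave the hammer, the jar and the tray alone.

Things in the scene. Friction and masses are not known exactly. Their poses are not given: they have to be found in the camera images.
- rack: Plywood stock rack fixed to the bench. Origin: bench level, centre line, under the bay-side face of the steel lip; x points uphill along the rack, y across, z up. The ramp rises straight from bench level at x = -125 to 34.5 high at x = -5, where the lip is; then comes the level bay. Wooden side rails, inner faces at y = +-54, stand 24 above the ramp and, beside the bay, 58 above the bench.
- rack_mouth (a point): Foot of the ramp, on the rack's centre line at bench level (rack x = -125). Two flared guides 24 mm high widen the mouth from 108 between the rails at x = -114 to about 125 at x = -160.
- bay_floor (a point): Middle of where the crate rests at home: rack x = 60, on the level bay floor, 22 mm above the bench. The floor runs from the lip to x = 160.
- lip: Bright steel strip across the top of the ramp, 4 mm thick, its top 34.5 mm above the bench, level with the ramp's top edge and 12.5 mm above the bay floor. Origin as the rack's: bench level under its bay-side face; the face looks along +x. Fixed; it bears a tug of 1.5 to 20 N from the crate.
- buffer: Black rubber buffer pad at the bay's far end, 70 mm wide, 26 mm high; origin in the middle of the face that looks at the lip, 38 mm above the bench. The face stands 132 mm from the lip, so the 120 mm crate has 12 mm of play in the bay. It gives on a spring (1.8 N per mm) for 6 mm, then is solid; it must not take more than 20 N.
- crate: Open-topped red wooden crate of heel lifts, 120 long (its x), 100 wide, 60 high; walls 8 thick, floor 6; 0.5 to 0.85 kg. Origin: centre of its underside; x points to its front, which goes up first. The rear half (x = -52 to 1) is empty, so a finger fits inside the rear wall. It starts on the bench before the rack's mouth, up to 25 mm off the centre line and 0.25 rad askew.
- crate_rear (a point): Middle of the crate's rear bottom edge (x = -60, y = 0, z = 0 of the crate). When home it lies at the lip's bay-side face, on the bay floor. On the way, once the crate's middle has passed the lip its nose drops to the bay floor and this point rises by about 20 mm: a finger that presses hard there holds it down and jams it.
- hammer: Hammer with a pale wooden handle, 220 long, lying on the bench on the robot's side of the rack. Leave alone.
- jar: Amber glass jar with a brass cap, 56 across, 75 high, standing beyond the rack; origin at the centre of its base. Leave alone.
- tray: Black plastic tray of rivets, 90 x 70 x 22, beyond the rack; origin at the centre of its underside. Leave alone.
Mind the look-alikes: they are no part of the job. Of the things like the crate, leave any that is green; of the rest the larger one is meant.

How it is judged:
By the outcome, as a careful person would: the job done as asked, in the order asked, and still so for the second after the job is handed in, with the robot touching nothing.
It also fails if it takes over 70 s, if anything falls off the work surface, if the arm or the gripper's body presses on something with over 40 N, if the wrist force passes 120 N, or if a joint passes its speed limit or range.

## Working session

There is one attempt and no reset: what is moved stays moved. The work goes in short steps, Python scripts to look and compute and a tool call to move; the robot and the scene stay as the last step left them, time stands still between calls to the robot, and variables do not carry over. Pictures are saved under pics/ and viewed, at most 10 in all, crops included, and the job is handed in when it is done.

Besides the shell and the picture viewer there is one more tool, called after "Emit:" as name(argument=value, ...) on one line, values as JSON. arm_command: Moves the arm, as the interface text tells. Its arguments: {"type":"object","properties":{"increments":{"type":"array"}},"required":["increments"]}

```bash
mkdir -p pics
cat > h.py <<'E'
import numpy as np, cv2
from scipy.spatial.transform import Rotation as R
from plant import ctrl
def T_of(c,s=None):
    """camera->world R,t"""
    if "rvec" in c:
        Rm=cv2.Rodrigues(np.array(c["rvec"],float))[0]; return Rm.T,-Rm.T@np.array(c["tvec"],float).ravel()
    q=s["tool_rot"]; Rt=R.from_quat([q[1],q[2],q[3],q[0]]).as_matrix(); M=np.array(c["mount"])
    return Rt@M[:3,:3], Rt@M[:3,3]+np.array(s["position"])
def cloud(c,s=None):
    Rm,t=T_of(c,s); K=c["K"]; z=c["z_map"]; v,u=np.mgrid[:z.shape[0],:z.shape[1]]
    P=np.stack([(u-K[0,2])/K[0,0]*z,(v-K[1,2])/K[1,1]*z,z],-1)@Rm.T+t
    P[z<=0]=np.nan; return P
def ray(c,uv,h,s=None):
    Rm,t=T_of(c,s); K=c["K"]; uv=np.atleast_2d(uv).astype(float)
    d=np.stack([(uv[:,0]-K[0,2])/K[0,0],(uv[:,1]-K[1,2])/K[1,1],np.ones(len(uv))],-1)@Rm.T
    return t+d*((h-t[2])/d[:,2])[:,None]
def save(c,n): cv2.imwrite("pics/"+n,c["frame"][...,::-1])
E
python3 - <<'E'
from h import *
s=ctrl.observe(); print({k:np.round(v,3) for k,v in s.items()}, ctrl.tip_extent)
a=ctrl.capture("scene"); b=ctrl.capture("side")
im=np.hstack([a["frame"],b["frame"]])
cv2.imwrite("pics/a.png",cv2.resize(np.vstack([a["frame"],]),(800,600))[...,::-1]); cv2.imwrite("pics/b.png",cv2.resize(b["frame"],(800,600))[...,::-1])
np.savez("a.npz",**a); np.savez("b.npz",**b)
for c in(a,b): print(T_of(c)[1].round())
for n,c in(("scene",a),("side",b)):
    P=cloud(c); hsv=cv2.cvtColor(c["frame"],cv2.COLOR_RGB2HSV)
    m=(((hsv[...,0]<8)|(hsv[...,0]>172))&(hsv[...,1]>130)&(hsv[...,2]>60)).astype(np.uint8)
    k,l,st,ce=cv2.connectedComponentsWithStats(m)
    for i in range(1,k):
        if st[i,4]>150:
            p=P[l==i]; p=p[~np.isnan(p[:,0])]; print(n,st[i],ce[i].round(),np.percentile(p,[2,50,98],axis=0).round().tolist() if len(p) else None)
E
```

```text
{'t': np.float64(0.0), 'joint_positions': array([ 1.604,  0.502, -0.427,  1.551,  0.221,  1.138, -0.21 ]), 'joint_vel': array([-0.001,  0.001,  0.003, -0.001, -0.   , -0.001, -0.001]), 'joint_torque': array([-0.0000e+00, -5.6952e+01, -5.8160e+00, -2.8094e+01,  1.1000e-02,
        1.2000e-02,  0.0000e+00]), 'position': array([ 147.845, -632.301,  252.261]), 'tool_rot': array([-0.001,  0.993,  0.115, -0.   ]), 'wrist_force': array([-0.173, -0.532, -0.377]), 'wrist_torque': array([-0.038,  0.004, -0.014]), 'finger_force': np.float64(0.0), 'opening': np.float64(85.66)} 22.0
[1445. -183.  724.]
[281. 541. 544.]
scene [156 164  36  24 193] [174. 176.] [[354.0, -246.0, 35.0], [411.0, -204.0, 44.0], [446.0, -167.0, 47.0]]
scene [168 195  58  31 607] [194. 212.] [[513.0, -219.0, 4.0], [547.0, -172.0, 59.0], [618.0, -102.0, 62.0]]
side [260 157  56  45 699] [292. 177.] [[515.0, -214.0, 7.0], [533.0, -159.0, 54.0], [612.0, -98.0, 62.0]]
side [337 176  40  33 439] [356. 192.] [[354.0, -242.0, 4.0], [398.0, -177.0, 39.0], [442.0, -162.0, 46.0]]
```

View pics/a.png

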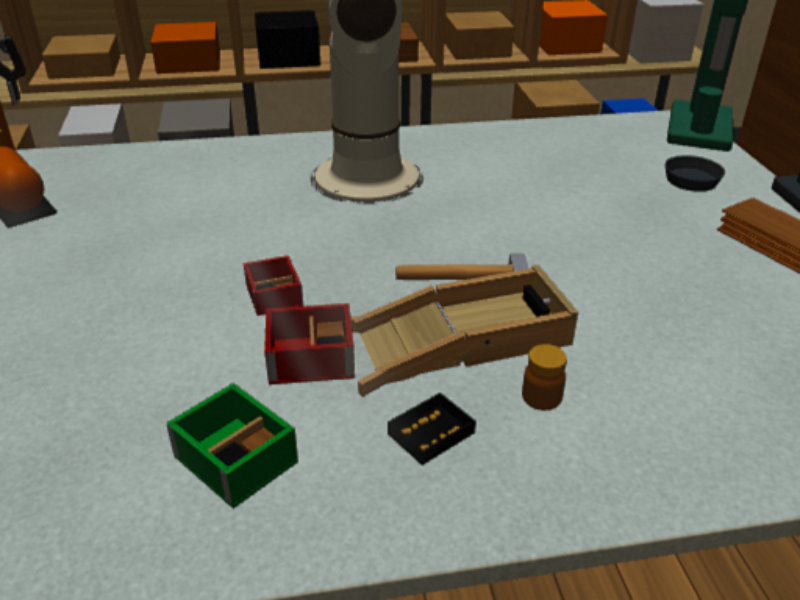

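View pics/b.png

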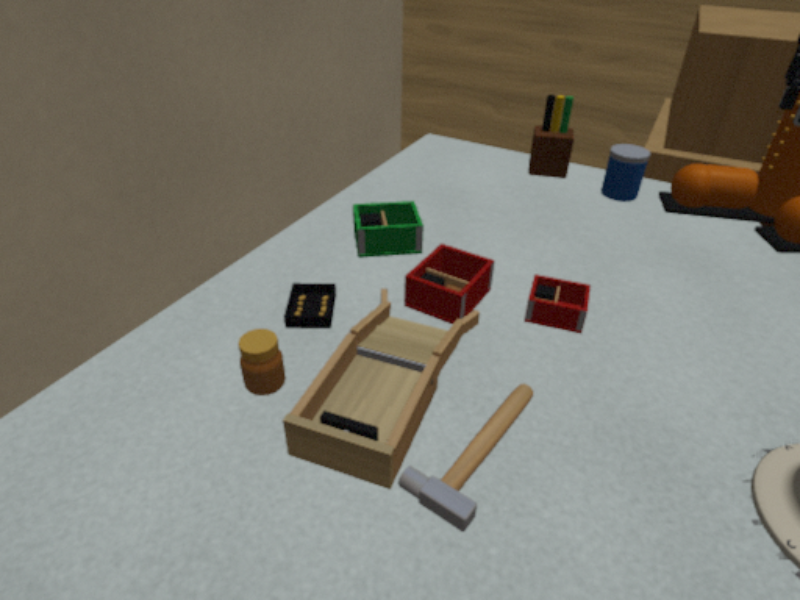

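The scene picture (enlarged pixels) shows three crates: green at (232,443), small red at (273,285) and larger red at (310,343). The larger red one, before the rack mouth at (360,355), fits the description, because green is excluded and the other red crate is smaller. The side picture agrees: large red (450,283), small red (558,303), lip (390,358), buffer (350,425).

Run:
```python
from h import *
a=dict(np.load("a.npz")); b=dict(np.load("b.npz"))
f=b["frame"][85:285,175:400]; cv2.imwrite("pics/crop.png",cv2.resize(f,None,fx=3,fy=3,interpolation=2)[:600,:800,::-1])
red=[];rail=[];lip=[];buf=[]
for n,c in(("scene",a),("side",b)):
    P=cloud(c); hsv=cv2.cvtColor(c["frame"],cv2.COLOR_RGB2HSV); H,S,V=[hsv[...,i].astype(int) for i in range(3)]
    x,y,z=P[...,0],P[...,1],P[...,2]
    r=((H<8)|(H>172))&(S>110)&(x>480)&(x<660)&(y>-260)&(y<-60)&(z>52)&(z<70)
    red.append(P[r]); q=cv2.minAreaRect(P[r][:,:2].astype(np.float32)); print(n,"crate",q,np.median(P[r][:,2]),r.sum())
    reg=(x>440)&(x<720)&(y>-90)&(y<320)
    w=reg&(H>8)&(H<30)&(S>50)
    k=w&(z>52)&(z<64); rail.append(P[k]); q=cv2.minAreaRect(P[k][:,:2].astype(np.float32)); print(n,"railtop",q,k.sum(),np.median(P[k][:,2]))
    l=reg&(S<45)&(z>28)&(z<42); 
    m=l.astype(np.uint8); kk,lab,st,ce=cv2.connectedComponentsWithStats(m)
    for i in range(1,kk):
        if st[i,4]>15: p=P[lab==i]; print(n,"gray",st[i],p.mean(0).round(1),p.min(0).round(),p.max(0).round())
    d=reg&(V<55)&(z>20)&(z<60)
    kk,lab,st,ce=cv2.connectedComponentsWithStats(d.astype(np.uint8))
    for i in range(1,kk):
        if st[i,4]>25: p=P[lab==i]; print(n,"dark",st[i],p.mean(0).round(1),p.min(0).round(),p.max(0).round())
for nm,A in(("red",red),("rail",rail)):
    A=np.vstack(A)[:,:2].astype(np.float32); q=cv2.minAreaRect(A); print(nm,q,cv2.boxPoints(q).round(1).tolist())
```

```text
scene crate ((566.1941528320312, -160.11770629882812), (119.48446655273438, 105.63092041015625), 86.46952056884766) 59.12201747532623 602
scene railtop ((599.9266967773438, 123.04029846191406), (247.16854858398438, 208.0550994873047), 7.8887410163879395) 1018 57.18910334436032
scene gray [280 194  12  19  36] [544.8  43.7  33.9] [508.  38.  32.] [583.  49.  37.]
scene dark [346 180  16  19  37] [545.6 208.5  54.4] [502. 203.  49.] [580. 213.  58.]
scene dark [334 182  19  21 208] [538.1 182.9  43.8] [480. 174.  24.] [573. 208.  54.]
scene dark [335 241   9  14  63] [711.2 120.7  31. ] [697. 117.  20.] [720. 128.  42.]
scene dark [266 252  24  10  38] [705.6  -7.4  21.7] [693. -33.  20.] [717.  14.  24.]
side crate ((565.35400390625, -156.10592651367188), (120.13237762451172, 98.29864501953125), 86.57954406738281) 59.41480188980381 493
side railtop ((601.2030639648438, 124.34091186523438), (241.18222045898438, 209.47767639160156), 7.938569068908691) 1688 58.903596729755975
side gray [229 222  43  14 156] [558.7  48.4  33.2] [511.  40.  28.] [607.  56.  38.]
side dark [197 189  16  16  54] [706.5  -2.4  22.7] [691. -41.  20.] [720.  22.  25.]
side dark [205 264  36  18 271] [534.4 188.4  49.3] [503. 179.  34.] [570. 197.  54.]
red ((566.3084716796875, -157.9748077392578), (123.87085723876953, 105.57074737548828), 86.41474151611328) [[509.79998779296875, -216.5], [615.0999755859375, -223.10000610351562], [622.9000244140625, -99.5], [517.5, -92.9000015258789]]
rail ((599.805908203125, 123.9117431640625), (247.16854858398438, 209.8146514892578), 7.8887410163879395) [[463.0, 210.89999389648438], [491.79998779296875, 3.0], [736.5999755859375, 37.0], [707.7999877929688, 244.8000030517578]]
```

View pics/crop.png

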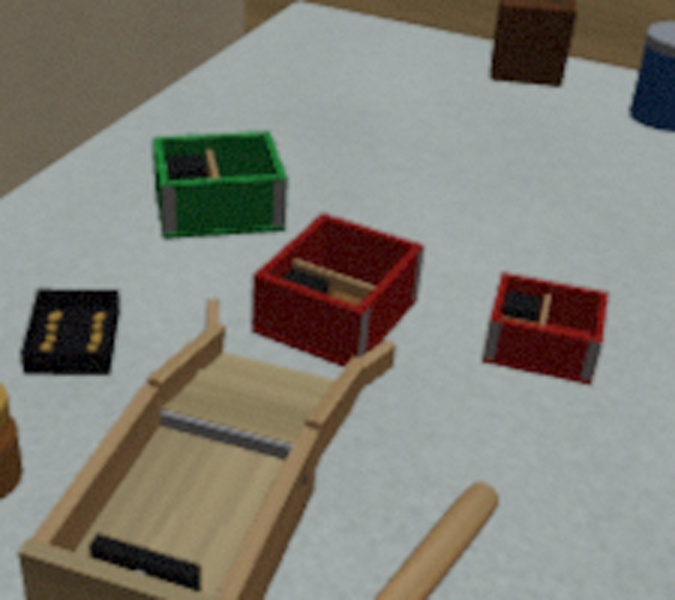

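The crop confirms it: the large red crate at (335,290) stands before the mouth with its empty half to the rear, and the small red one is at (547,330). Now I'll move above the crate.

Emit:
arm_command(increments=[[[0.04,-0.03,-0.006],[0,0,0.04],0.3],[[0.08,-0.06,-0.012],[0,0,0.08],0.3],[[0.11,-0.083,-0.018],[0,0,0.12],0.3],[[0.142,-0.107,-0.025],[0,0,0.16],0.3],[[0.174,-0.131,-0.03],[0,0,0.187],0.3],[[0.206,-0.155,-0.035],[0,0,0.187],0.3],[[0.238,-0.179,-0.04],[0,0,0.187],0.3],[[0.27,-0.203,-0.045],[0,0,0.187],0.3],[[0.302,-0.227,-0.05],[0,0,0.187],0.3],[[0.334,-0.251,-0.055],[0,0,0.187],0.3]])

```text
t: 0.93
position: [413.7, -314.2, 307.9]
tool_rot: [0.0, 0.999, -0.032, -0.0]
wrist_force: [0.1, -1.0, -0.4]
opening: 25.3
finger_force: 0.0
```

```bash
cat >> h.py <<'E'
def state():
    s=ctrl.observe(); q=s["tool_rot"]; Rt=R.from_quat([q[1],q[2],q[3],q[0]]).as_matrix()
    print("t",round(float(s["t"]),2),"p",np.round(s["position"],1),"xang",np.degrees(np.arctan2(Rt[1,0],Rt[0,0])).round(2),"z",Rt[:,2].round(3),"F",np.round(s["wrist_force"],1),"open",round(float(s["opening"]),1),"ff",round(float(s["finger_force"]),1)); return s,Rt
def togo(p,ang=None):
    s,Rt=state(); print("shift",(Rt.T@(np.array(p)-s["position"])/1000).round(4), "rz",None if ang is None else round((np.degrees(np.arctan2(Rt[1,0],Rt[0,0]))-ang)/90,4))
E
python3 -c "
from h import *
togo([565,-130,330],-3.6)"
```

```text
t 0.93 p [ 413.7 -314.2  307.9] xang -3.67 z [-0. -0. -1.] F [ 0.1 -1.  -0.4] open 25.3 ff 0.0
shift [ 0.1392 -0.1935 -0.0222] rz -0.0008
```

Emit:
arm_command(increments=[[[0.023,-0.032,-0.004],[0,0,0],0.3],[[0.046,-0.064,-0.008],[0,0,0],0.3],[[0.07,-0.096,-0.012],[0,0,0],0.3],[[0.093,-0.128,-0.015],[0,0,0],0.3],[[0.116,-0.161,-0.018],[0,0,0],0.3],[[0.139,-0.193,-0.022],[0,0,0],0.3],[[0.139,-0.193,-0.022],[0,0,0],0.3],[[0.139,-0.193,-0.022],[0,0,0],0.3]])

```text
t: 1.6
position: [565.3, -128.7, 329.5]
tool_rot: [-0.001, 1.0, -0.029, 0.0]
wrist_force: [0.1, -0.4, 0.4]
opening: 25.8
finger_force: 0.0
```

Run:
```python
from h import *
s,_=state(); c=ctrl.capture("wrist"); np.savez("w.npz",**c,position=s["position"],tool_rot=s["tool_rot"])
cv2.imwrite("pics/w.png",cv2.resize(c["frame"],(800,600))[...,::-1])
P=cloud(c,s); print(P[::95,::127].round(0).reshape(-1,3).tolist())
hsv=cv2.cvtColor(c["frame"],cv2.COLOR_RGB2HSV); H,S,V=[hsv[...,i].astype(int) for i in range(3)]
x,y,z=P[...,0],P[...,1],P[...,2]
r=((H<8)|(H>172))&(S>110)&(z>54)&(z<68)&(x>480); q=cv2.minAreaRect(P[r][:,:2].astype(np.float32)); print("crate",q,r.sum(),np.median(z[r]))
```

```text
t 1.6 p [ 565.3 -128.7  329.5] xang -3.3 z [ 0.     0.002 -1.   ] F [ 0.1 -0.4  0.4] open 25.8 ff 0.0
[[805.0, 230.0, 1.0], [796.0, 48.0, -2.0], [785.0, -135.0, -1.0], [765.0, -305.0, 30.0], [764.0, -500.0, -1.0], [679.0, 277.0, 0.0], [667.0, 75.0, -1.0], [656.0, -127.0, -0.0], [644.0, -329.0, -0.0], [633.0, -531.0, -0.0], [522.0, 335.0, 1.0], [516.0, 97.0, 22.0], [505.0, -119.0, 25.0], [483.0, -344.0, -1.0], [471.0, -570.0, -1.0], [321.0, 411.0, -2.0], [309.0, 151.0, 1.0], [294.0, -105.0, -0.0], [281.0, -361.0, 1.0], [266.0, -617.0, -0.0], [58.0, 508.0, -2.0], [559.0, -83.0, 384.0], [577.0, -128.0, 399.0], [551.0, -171.0, 382.0], [80.0, -611.0, 57.0]]
crate ((567.2347412109375, -158.16014099121094), (118.6905288696289, 99.58827209472656), 87.30889129638672) 1461 59.35697884859667
```

View pics/w.png

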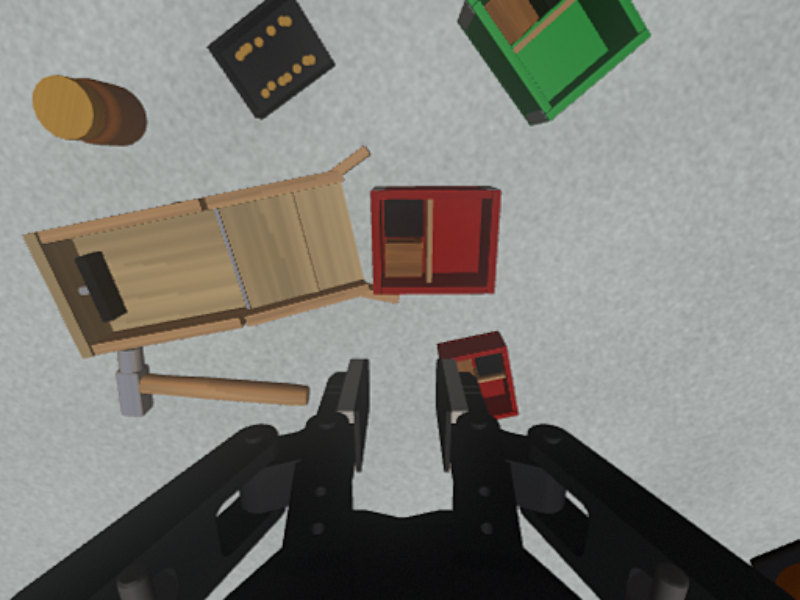

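The wrist view shows the crate at (435,240) with its empty half to the right (rear). The lip runs (219,208)–(249,308), the buffer is at (102,285) and the rack mouth is near (355,230). Next I'll fit the rack axis from its rails and lip.

Run:
```python
from h import *
c=dict(np.load("w.npz")); s=c; P=cloud(c,s)
hsv=cv2.cvtColor(c["frame"],cv2.COLOR_RGB2HSV); H,S,V=[hsv[...,i].astype(int) for i in range(3)]
x,y,z=P[...,0],P[...,1],P[...,2]
lp=ray(c,np.array([[219,208],[249,308]])*.64,34.5,s); print("lip ends",lp.round(1).tolist(),"dir",np.degrees(np.arctan2(*(lp[1]-lp[0])[[1,0]]))+180)
w=(H>8)&(H<30)&(S>50)&(z>54)&(z<63)&(x>460)&(x<680)&(y>35)&(y<230)
k,lab,st,ce=cv2.connectedComponentsWithStats(w.astype(np.uint8))
for i in range(1,k):
    if st[i,4]>60:
        p=P[lab==i]; l=cv2.fitLine(p[:,:2].astype(np.float32),cv2.DIST_HUBER,0,.01,.01).ravel()
        print("rail",st[i],np.degrees(np.arctan2(l[1],l[0])).round(2),l[2:].round(1),np.median(p[:,2]).round(1),p.min(0).round(),p.max(0).round())
a=np.radians(98)
L=lp.mean(0)
for th in(97,98,99,100):
    a=np.radians(th); ex=np.array([np.cos(a),np.sin(a)]); ey=np.array([-ex[1],ex[0]])
    d=(P[...,:2]-L[:2]); X=d@ex; Y=d@ey; out=[]
    for x0 in range(-150,125,15):
        m=(X>x0)&(X<x0+15)&(abs(Y)<90)
        zt=np.clip((x0+132)*34.5/120,0,34.5)+24 if x0<-5 else 58
        m&=(abs(z-zt)<5)&(H>8)&(H<30)
        if x0<-110: continue
        yy=Y[m]; out.append((x0,*np.round([np.median(yy[yy>0]) if (yy>0).any() else 0,np.median(yy[yy<0]) if (yy<0).any() else 0],1)))
    print(th,[(int(o[0]),float((o[1]+o[2])/2),float(o[1]-o[2])) for o in out])
```

```text
lip ends [[609.8, 50.3, 34.5], [504.2, 38.9, 34.5]] dir 6.1725220219720995
rail [131 124  13  10  94] 84.69 [618.   43.5] 56.3 [612.  35.  54.] [624.  52.  60.]
rail [  15  127  140  102 2481] -47.54 [563.  155.2] 57.9 [470.  41.  54.] [622. 228.  63.]
97 [(-105, -2.1999999999999993, 119.4), (-90, -2.0, 119.2), (-75, -1.8500000000000014, 119.3), (-60, -1.4499999999999993, 119.30000000000001), (-45, -1.1000000000000014, 119.2), (-30, -0.8000000000000007, 119.6), (-15, -0.8000000000000007, 119.4), (0, -0.4499999999999993, 119.30000000000001), (15, -0.3000000000000007, 119.19999999999999), (30, -0.34999999999999787, 119.1), (45, 0.25, 119.3), (60, 0.6999999999999993, 119.4), (75, 0.3500000000000014, 118.5), (90, 0.9000000000000021, 119.4), (105, 1.0999999999999979, 119.4), (120, 1.1999999999999993, 118.80000000000001)]
98 [(-105, -0.5500000000000007, 119.30000000000001), (-90, -0.5, 119.2), (-75, -0.5, 119.2), (-60, -0.45000000000000284, 119.5), (-45, -0.5999999999999979, 119.4), (-30, -0.3500000000000014, 119.5), (-15, -0.5499999999999972, 119.5), (0, -0.6499999999999986, 119.3), (15, 
[... 605 characters left out ...]
-1.6999999999999993, 119.6), (60, -2.1000000000000014, 118.8), (75, -2.400000000000002, 119.6), (90, -2.5500000000000007, 118.9), (105, -2.900000000000002, 119.6), (120, -3.099999999999998, 118.6)]
100 [(-105, 2.8500000000000014, 119.5), (-90, 2.3500000000000014, 119.5), (-75, 2.049999999999997, 119.5), (-60, 1.3499999999999979, 119.1), (-45, 0.8999999999999986, 119.8), (-30, 0.3500000000000014, 119.3), (-15, -0.3000000000000007, 119.6), (0, -0.8999999999999986, 119.8), (15, -1.3500000000000014, 118.7), (30, -2.5, 119.2), (45, -2.5, 119.2), (60, -2.900000000000002, 119.6), (75, -3.8000000000000007, 119.80000000000001), (90, -4.25, 118.9), (105, -4.850000000000001, 119.7), (120, -5.5, 119.0)]
```

Rack axis is at 97.8°, with the lip centre near (557.6, 44.7). The crate is at rack X≈-202, Y≈+18, yawed -10.5°. I'll straddle the rear wall.

Emit:
arm_command(increments=[[[0.002,0.035,0.02],[0,0,-0.007],0.3],[[0.004,0.065,0.045],[0,0,-0.007],0.3],[[0.004,0.085,0.08],[0,0,-0.007],0.3],[[0.004,0.085,0.12],[0,0,-0.007],0.3],[[0.004,0.085,0.16],[0,0,-0.007],0.3],[[0.004,0.085,0.19],[0,0,-0.007],0.3],[[0.004,0.085,0.215],[0,0,-0.007],0.3],[[0.004,0.085,0.235],[0,0,-0.007],0.3],[[0.004,0.085,0.25],[0,0,-0.007],0.3],[[0.004,0.085,0.25],[0,0,-0.007],0.3]])

```text
t: 2.48
position: [559.0, -218.7, 76.1]
tool_rot: [-0.001, 1.0, -0.028, -0.003]
wrist_force: [-0.0, -0.7, -0.3]
opening: 25.5
finger_force: 0.0
```

Run:
```python
from h import *
togo([564.6,-214.1,50],-2.7)
```

```text
t 2.48 p [ 559.  -218.7   76.1] xang -3.18 z [-0.006  0.001 -1.   ] F [-0.  -0.7 -0.3] open 25.5 ff 0.0
shift [ 0.0055 -0.0048  0.0261] rz -0.0053
```

Emit:
arm_command(increments=[[[0.005,-0.005,0.005],[0,0,-0.005],0.3],[[0.005,-0.005,0.015],[0,0,-0.005],0.3],[[0.005,-0.005,0.025],[0,0,-0.005],0.3],[[0.005,-0.005,0.025],[0,0,-0.005],0.3]])

```text
t: 2.82
position: [567.2, -212.5, 53.4]
tool_rot: [-0.0, 1.0, -0.022, -0.001]
wrist_force: [0.2, -0.5, 0.3]
opening: 25.6
finger_force: 0.0
```

Run:
```python
from h import *
s,_=state(); c=ctrl.capture("wrist"); save(c,"w2.png"); togo([564.6,-214.1,50],-2.7)
P=cloud(c,s); hsv=cv2.cvtColor(c["frame"],cv2.COLOR_RGB2HSV); H,S,V=[hsv[...,i].astype(int) for i in range(3)]
z=P[...,2]; r=((H<8)|(H>172))&(S>110)&(abs(z-59)<5)&(P[...,0]>480); print(cv2.minAreaRect(P[r][:,:2].astype(np.float32)),r.sum())
```

```text
t 2.82 p [ 567.2 -212.5   53.4] xang -2.57 z [-0.002  0.    -1.   ] F [ 0.2 -0.5  0.3] open 25.6 ff 0.0
t 2.87 p [ 567.3 -212.6   54. ] xang -2.57 z [-0.001  0.    -1.   ] F [-0.5 -0.3  0.8] open 25.5 ff 0.0
shift [-0.0027  0.0017  0.004 ] rz 0.0015
((567.2145385742188, -161.32322692871094), (127.15387725830078, 100.12709045410156), 87.1977310180664) 10773
```

View pics/w2.png

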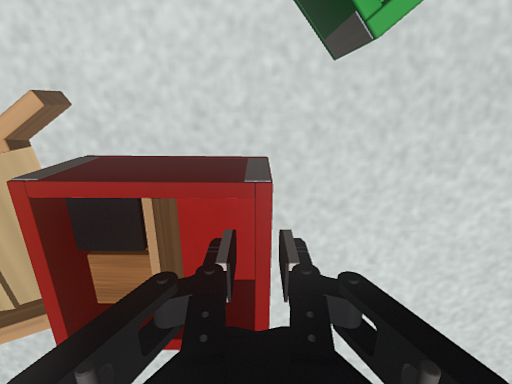

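The wrist picture shows the pads (232 and 284) straddling the rear wall at column 263. Closing.

Emit:
arm_command(increments=[[[0,0,0],[0,0,0],0.15],[[0,0,0],[0,0,0],0.1],[[0,0,0],[0,0,0],0.05],[[0,0,0],[0,0,0],0.0],[[0,0,0],[0,0,0],0.0],[[0,0,0],[0,0,0],0.0]])

```text
t: 3.37
position: [568.4, -213.5, 55.4]
tool_rot: [0.001, 1.0, -0.023, 0.001]
wrist_force: [-0.9, -2.5, 3.9]
opening: 6.5
finger_force: 59.3
```

Run:
```python
from h import *
s,_=state()
a=np.radians(97.8); ex=np.array([np.cos(a),np.sin(a)]); ey=np.array([-ex[1],ex[0]]); L=np.array([557.6,44.7])
d=s["position"][:2]-L; print("rack XY of TCP",d@ex,d@ey)
for X in(-285,-250,-240): togo([*(L+X*ex+0*ey),s["position"][2]],7.8)
```

```text
t 3.37 p [ 568.4 -213.5   55.4] xang -2.61 z [ 0.001 -0.001 -1.   ] F [-0.9 -2.5  3.9] open 6.5 ff 59.3
rack XY of TCP -257.2416678942691 24.356349390477035
t 3.37 p [ 568.4 -213.5   55.4] xang -2.61 z [ 0.001 -0.001 -1.   ] F [-0.9 -2.5  3.9] open 6.5 ff 59.3
shift [0.029  0.0229 0.0001] rz -0.1157
t 3.37 p [ 568.4 -213.5   55.4] xang -2.61 z [ 0.001 -0.001 -1.   ] F [-0.9 -2.5  3.9] open 6.5 ff 59.3
shift [ 0.0226 -0.0115  0.    ] rz -0.1157
t 3.37 p [ 568.4 -213.5   55.4] xang -2.61 z [ 0.001 -0.001 -1.   ] F [-0.9 -2.5  3.9] open 6.5 ff 59.3
shift [ 0.0208 -0.0214  0.    ] rz -0.1157
```

Emit:
arm_command(increments=[[[0.003,0.01,0],[0,0,-0.01],0.0],[[0.007,0.02,0],[0,0,-0.03],0.0],[[0.012,0.0225,0],[0,0,-0.05],0.0],[[0.018,0.023,0],[0,0,-0.07],0.0],[[0.024,0.023,0],[0,0,-0.09],0.0],[[0.029,0.023,0],[0,0,-0.105],0.0],[[0.033,0.023,0],[0,0,-0.116],0.0],[[0.033,0.023,0],[0,0,-0.116],0.0],[[0.033,0.023,0],[0,0,-0.116],0.0]])

```text
t: 4.12
position: [598.9, -236.7, 55.4]
tool_rot: [-0.0, 0.998, 0.069, -0.001]
wrist_force: [-4.4, 0.1, 8.9]
opening: 7.1
finger_force: 60.3
```

```bash
cat >> h.py <<'E'
a=np.radians(97.8); ex=np.array([np.cos(a),np.sin(a)]); ey=np.array([-ex[1],ex[0]]); L=np.array([557.6,44.7])
def rk(p): d=np.asarray(p)[...,:2]-L; return np.stack([d@ex,d@ey],-1)
def crate(zlo=54,zhi=66,name="scene"):
    c=ctrl.capture(name); P=cloud(c); hsv=cv2.cvtColor(c["frame"],cv2.COLOR_RGB2HSV); H,S=hsv[...,0],hsv[...,1]
    z=P[...,2]; r=((H<8)|(H>172))&(S>110)&(z>zlo)&(z<zhi)&(P[...,0]>480)&(P[...,0]<700); p=P[r]
    q=cv2.minAreaRect(rk(p).astype(np.float32)); print(name,"crate in rack frame",np.round(q[0],1),np.round(q[1],1),round(q[2],1),"n",r.sum(),"Xrange",np.percentile(rk(p)[:,0],[1,99]).round(1),"z",np.percentile(p[:,2],[2,98]).round(1)); return c
E
python3 - <<'E'
from h import *
s,_=state(); print(rk(s["position"])); crate(); crate(name="side")
s,_=state();c=ctrl.capture("wrist"); P=cloud(c,s); hsv=cv2.cvtColor(c["frame"],cv2.COLOR_RGB2HSV); H,S=hsv[...,0],hsv[...,1]
r=((H<8)|(H>172))&(S>110)&(abs(P[...,2]-60)<4)&(P[...,0]>480); p=rk(P[r]); print(cv2.minAreaRect(p.astype(np.float32)))
E
```

```text
t 4.12 p [ 598.9 -236.7   55.4] xang 7.92 z [-0.002 -0.    -1.   ] F [-4.4  0.1  8.9] open 7.1 ff 60.3
[-284.38791151   -2.77385931]
scene crate in rack frame [-229.7    1.1] [120.3 102.5] 0.2 n 515 Xrange [-288.6 -170.4] z [54.4 61.6]
side crate in rack frame [-472.6   35.2] [110.4 624.8] 82.8 n 381 Xrange [-767.6 -167.1] z [54.5 62.7]
t 4.22 p [ 599.  -236.7   55.4] xang 7.92 z [-0.002 -0.    -1.   ] F [-5.2 -0.9  9.5] open 6.6 ff 60.2
((-227.498291015625, 0.6178550720214844), (120.69039154052734, 99.0193862915039), 0.47810983657836914)
```

Emit:
arm_command(increments=[[[0.001,-0.005,0],[0,0,0],0.0],[[0.001,-0.01,0],[0,0,0],0.0],[[0.001,-0.015,0],[0,0,0],0.0],[[0.001,-0.02,0],[0,0,0],0.0],[[0.001,-0.025,0],[0,0,0],0.0],[[0.001,-0.03,0],[0,0,0],0.0],[[0.001,-0.034,0],[0,0,0],0.0],[[0.001,-0.037,0],[0,0,0],0.0],[[0.001,-0.037,0],[0,0,0],0.0]])

```text
t: 5.02
position: [596.4, -200.3, 55.4]
tool_rot: [0.0, 0.998, 0.069, 0.001]
wrist_force: [0.5, -3.6, 6.2]
opening: 6.7
finger_force: 59.8
```

Run:
```python
from h import *
s,_=state(); print(rk(s["position"])); crate()
```

```text
t 5.02 p [ 596.4 -200.3   55.4] xang 7.88 z [ 0.001 -0.001 -1.   ] F [ 0.5 -3.6  6.2] open 6.7 ff 59.8
[-247.9645612    -5.20044256]
scene crate in rack frame [-192.9   -3. ] [119.7 101.9] 0.0 n 479 Xrange [-252.2 -133.8] z [54.4 62.5]
```

Emit:
arm_command(increments=[[[-0.003,-0.001,0],[0,0,0],0.0],[[-0.003,-0.002,0],[0,0,0],0.0],[[-0.003,-0.002,0],[0,0,0],0.35],[[-0.003,-0.002,0],[0,0,0],0.35],[[-0.003,-0.002,0],[0,0,0],0.35],[[-0.003,-0.002,0],[0,0,0],0.35]])

```text
t: 5.57
position: [591.6, -197.7, 53.9]
tool_rot: [-0.001, 0.998, 0.069, -0.001]
wrist_force: [0.1, 0.7, -0.3]
opening: 29.9
finger_force: 0.0
```

Run:
```python
from h import *
s,_=state(); print(rk(s["position"])); crate()
```

```text
t 5.57 p [ 591.6 -197.7   53.9] xang 7.9 z [-0.002  0.001 -1.   ] F [ 0.1  0.7 -0.3] open 29.9 ff 0.0
[-244.79318104   -0.78720058]
scene crate in rack frame [-201.3    0.4] [141.7 102.7] 0.1 n 519 Xrange [-250.6 -132. ] z [54.6 61.9]
```

Emit:
arm_command(increments=[[[0,-0.004,0],[0,0,0],0.35],[[0,-0.008,0],[0,0,0],0.35],[[0,-0.012,0],[0,0,0],0.35],[[0,-0.016,0],[0,0,0],0.35],[[0,-0.02,0],[0,0,0],0.35],[[0,-0.024,0],[0,0,0],0.35],[[0,-0.028,0],[0,0,0],0.35],[[0,-0.032,0],[0,0,0],0.35],[[0,-0.036,0],[0,0,0],0.35],[[0,-0.04,0],[0,0,0],0.35]])

```text
t: 6.45
position: [587.5, -161.2, 55.3]
tool_rot: [0.001, 0.998, 0.068, 0.0]
wrist_force: [0.8, -6.9, -0.1]
opening: 30.0
finger_force: 3.0
```

Run:
```python
from h import *
s,_=state(); print(rk(s["position"])); crate(50,85)
```

```text
t 6.45 p [ 587.5 -161.2   55.3] xang 7.77 z [ 0.001 -0.003 -1.   ] F [ 0.8 -6.9 -0.1] open 30.0 ff 3.0
[-208.06049284   -1.69021632]
scene crate in rack frame [-164.   -0.] [104.7 119.9] 89.5 n 670 Xrange [-223.4 -105.2] z [50.4 66.5]
```

Emit:
arm_command(increments=[[[0,-0.004,0],[0,0,0],0.35],[[0,-0.008,0],[0,0,0],0.35],[[0,-0.012,0],[0,0,0],0.35],[[0,-0.016,0],[0,0,0],0.35],[[0,-0.02,0],[0,0,0],0.35],[[0,-0.024,0],[0,0,0],0.35],[[0,-0.028,0],[0,0,0],0.35],[[0,-0.032,0],[0,0,0],0.35],[[0,-0.036,0],[0,0,0],0.35],[[0,-0.04,0],[0,0,0],0.35]])

```text
t: 7.33
position: [581.6, -120.7, 54.8]
tool_rot: [0.001, 0.998, 0.068, 0.0]
wrist_force: [0.3, -5.2, -0.6]
opening: 29.5
finger_force: 2.5
```

Run:
```python
from h import *
s,_=state(); print(rk(s["position"])); crate(50,95)
```

```text
t 7.33 p [ 581.6 -120.7   54.8] xang 7.8 z [ 0.    -0.002 -1.   ] F [ 0.3 -5.2 -0.6] open 29.5 ff 2.5
[-167.16737496   -1.34894339]
scene crate in rack frame [-123.4    0.9] [102.4 118.8] 89.6 n 792 Xrange [-181.9  -65.8] z [50.5 78.2]
```

Emit:
arm_command(increments=[[[0,-0.004,0],[0,0,0],0.35],[[0,-0.008,0],[0,0,0],0.35],[[0,-0.012,0],[0,0,0],0.35],[[0,-0.016,0],[0,0,0],0.35],[[0,-0.02,0],[0,0,0],0.35],[[0,-0.024,0],[0,0,0],0.35],[[0,-0.028,-0.001],[0,0,0],0.35],[[0,-0.032,-0.002],[0,0,0],0.35],[[0,-0.036,-0.003],[0,0,0],0.35],[[0,-0.04,-0.004],[0,0,0],0.35]])

```text
t: 8.22
position: [576.1, -79.4, 58.9]
tool_rot: [0.0, 0.998, 0.069, 0.0]
wrist_force: [0.4, -4.4, -1.2]
opening: 30.0
finger_force: 2.3
```

Run:
```python
from h import *
s,_=state(); print(rk(s["position"])); crate(50,95)
```

```text
t 8.22 p [576.1 -79.4  58.9] xang 7.87 z [ 0. -0. -1.] F [ 0.4 -4.4 -1.2] open 30.0 ff 2.3
[-125.49583613   -1.50467847]
scene crate in rack frame [-82.9   1.5] [117.6 103. ] 0.6 n 943 Xrange [-140.1  -25.1] z [51.  90.6]
```

Emit:
arm_command(increments=[[[0,-0.004,-0.001],[0,0,0],0.35],[[0,-0.008,-0.002],[0,0,0],0.35],[[0,-0.012,-0.003],[0,0,0],0.35],[[0,-0.016,-0.004],[0,0,0],0.35],[[0,-0.02,-0.005],[0,0,0],0.35],[[0,-0.024,-0.006],[0,0,0],0.35],[[0,-0.028,-0.007],[0,0,0],0.35],[[0,-0.032,-0.008],[0,0,0],0.35],[[0,-0.036,-0.009],[0,0,0],0.35],[[0,-0.04,-0.01],[0,0,0],0.35]])

```text
t: 9.1
position: [570.9, -40.4, 69.1]
tool_rot: [0.0, 0.998, 0.068, 0.0]
wrist_force: [-0.2, -5.7, 0.8]
opening: 30.1
finger_force: 2.9
```

Run:
```python
from h import *
s,_=state(); print(rk(s["position"])); crate(50,105)
```

```text
t 9.1 p [570.9 -40.4  69.1] xang 7.85 z [ 0.    -0.001 -1.   ] F [-0.2 -5.7  0.8] open 30.1 ff 2.9
[-86.09474003  -1.62509462]
scene crate in rack frame [-45.2   0. ] [122.  102.4] 1.5 n 1143 Xrange [-100.7   13.9] z [51.4 99.4]
```

Emit:
arm_command(increments=[[[0,-0.003,-0.001],[0,0,0],0.35],[[0,-0.006,-0.002],[0,0,0],0.35],[[0,-0.009,-0.003],[0,0,0],0.35],[[0,-0.012,-0.004],[0,0,0],0.35],[[0,-0.015,-0.005],[0,0,0],0.35],[[0,-0.018,-0.006],[0,0,0],0.35],[[0,-0.021,-0.007],[0,0,0],0.35],[[0,-0.024,-0.008],[0,0,0],0.35],[[0,-0.027,-0.009],[0,0,0],0.35],[[0,-0.03,-0.01],[0,0,0],0.35]])

```text
t: 9.98
position: [567.7, -12.4, 79.8]
tool_rot: [0.001, 0.998, 0.068, 0.001]
wrist_force: [1.3, -9.0, 5.8]
opening: 30.0
finger_force: 4.5
```

Run:
```python
from h import *
s,_=state(); print(rk(s["position"])); crate(50,115)
```

```text
t 9.98 p [567.7 -12.4  79.8] xang 7.78 z [ 0.002 -0.003 -1.   ] F [ 1.3 -9.   5.8] open 30.0 ff 4.5
[-57.98467499  -2.27862041]
scene crate in rack frame [-0.3  0.1] [158.2 104.4] 2.0 n 1286 Xrange [-73.3  43.5] z [ 52.4 101. ]
```

The rear is starting to rise against the finger. I'll ease off to let the nose drop, then look.

Emit:
arm_command(increments=[[[0,0.003,0],[0,0,0],0.35],[[0,0.006,0],[0,0,0],0.35],[[0,0.006,0],[0,0,0],0.35],[[0,0.006,0],[0,0,0],0.35]])

```text
t: 10.37
position: [567.0, -15.4, 78.4]
tool_rot: [-0.001, 0.998, 0.069, -0.0]
wrist_force: [0.5, 0.0, 0.0]
opening: 29.7
finger_force: 0.0
```

Run:
```python
from h import *
s,_=state(); print(rk(s["position"])); crate(50,115); c=ctrl.capture("side"); cv2.imwrite("pics/s1.png",cv2.resize(c["frame"][130:330,160:400],(720,600))[...,::-1])
```

```text
t 10.37 p [567.  -15.4  78.4] xang 7.9 z [-0.001  0.001 -1.   ] F [0.5 0.  0. ] open 29.7 ff 0.0
[-60.81689632  -1.1473648 ]
scene crate in rack frame [4.3 1.3] [165.7 106.4] 1.7 n 1574 Xrange [-63.8  61.9] z [ 52.1 105.7]
```

View pics/s1.png

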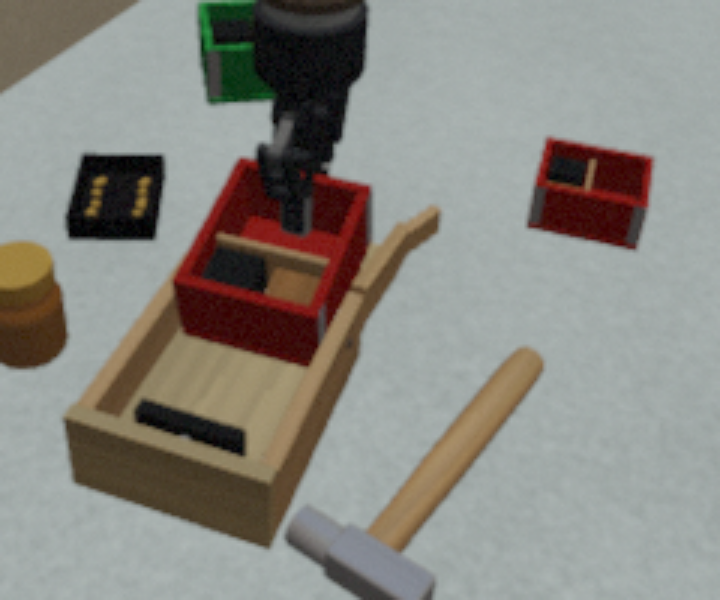

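The side view shows the nose dropped into the bay (front at (250,330)) and the rear raised, with the fingers still straddling the rear wall at (295,215). Pushing on, slightly higher.

Emit:
arm_command(increments=[[[0,-0.004,-0.003],[0,0,0],0.35],[[0,-0.008,-0.005],[0,0,0],0.35],[[0,-0.012,-0.005],[0,0,0],0.35],[[0,-0.016,-0.005],[0,0,0],0.35],[[0,-0.02,-0.005],[0,0,0],0.35],[[0,-0.024,-0.005],[0,0,0],0.35],[[0,-0.028,-0.005],[0,0,0],0.35],[[0,-0.032,-0.005],[0,0,0],0.35],[[0,-0.036,-0.005],[0,0,0],0.35],[[0,-0.04,-0.005],[0,0,0],0.35]])

```text
t: 11.3
position: [561.8, 23.3, 83.6]
tool_rot: [0.0, 0.998, 0.068, -0.0]
wrist_force: [-0.4, -2.9, -1.6]
opening: 30.1
finger_force: 1.1
```

Run:
```python
from h import *
s,_=state(); print(rk(s["position"])); crate(60,115)
```

```text
t 11.3 p [561.8  23.3  83.6] xang 7.85 z [-0. -0. -1.] F [-0.4 -2.9 -1.6] open 30.1 ff 1.1
[-21.7925302   -1.29430173]
scene crate in rack frame [15.9  0.9] [142.7 104.6] 0.5 n 1165 Xrange [-38.4  85.3] z [ 60.8 100.9]
```

Emit:
arm_command(increments=[[[0,-0.003,0],[0,0,0],0.35],[[0,-0.006,0],[0,0,0],0.35],[[0,-0.009,0],[0,0,0],0.35],[[0,-0.012,0],[0,0,0],0.35],[[0,-0.015,0],[0,0,0],0.35],[[0,-0.018,0],[0,0,0],0.35],[[0,-0.021,0],[0,0,0],0.35],[[0,-0.024,0],[0,0,0],0.35],[[0,-0.027,0],[0,0,0],0.35],[[0,-0.03,0],[0,0,0],0.35]])

```text
t: 12.18
position: [557.8, 53.1, 83.7]
tool_rot: [0.0, 0.998, 0.068, -0.0]
wrist_force: [0.8, -1.7, -1.3]
opening: 30.0
finger_force: 1.0
```

Run:
```python
from h import *
s,_=state(); print(rk(s["position"])); crate(60,115)
```

```text
t 12.18 p [557.8  53.1  83.7] xang 7.85 z [-0. -0. -1.] F [ 0.8 -1.7 -1.3] open 30.0 ff 1.0
[ 8.30222781 -1.31938709]
scene crate in rack frame [41.5  0.6] [149.5 104.6] 2.3 n 1091 Xrange [-10.6 114.1] z [60.9 96.2]
```

Emit:
arm_command(increments=[[[0,-0.002,0],[0,0,0],0.35],[[0,-0.004,0],[0,0,0],0.35],[[0,-0.006,0],[0,0,0],0.35],[[0,-0.008,0],[0,0,0],0.35],[[0,-0.009,0],[0,0,0],0.35],[[0,-0.009,0],[0,0,0],0.35]])

```text
t: 12.73
position: [556.5, 62.3, 83.8]
tool_rot: [-0.0, 0.998, 0.069, 0.0]
wrist_force: [0.1, -1.6, -0.0]
opening: 30.1
finger_force: 0.6
```

Run:
```python
from h import *
s,_=state(); print(rk(s["position"])); crate(60,115)
```

```text
t 12.73 p [556.5  62.3  83.8] xang 7.88 z [-0.  0. -1.] F [ 0.1 -1.6 -0. ] open 30.1 ff 0.6
[17.53578361 -1.32073045]
scene crate in rack frame [52.3  1.5] [104.7 148.1] 90.0 n 1066 Xrange [ -0.6 122.1] z [61.1 95.3]
```

Emit:
arm_command(increments=[[[0,-0.001,0],[0,0,0],0.35],[[0,-0.002,0],[0,0,0],0.35],[[0,-0.003,0],[0,0,0],0.35],[[0,-0.003,0],[0,0,0],0.35]])

```text
t: 13.12
position: [556.2, 64.9, 83.7]
tool_rot: [-0.0, 0.998, 0.069, 0.0]
wrist_force: [0.7, -1.3, -0.7]
opening: 30.0
finger_force: 1.0
```

Run:
```python
from h import *
s,_=state(); print(rk(s["position"])); crate(60,115)
```

```text
t 13.12 p [556.2  64.9  83.7] xang 7.87 z [ 0.  0. -1.] F [ 0.7 -1.3 -0.7] open 30.0 ff 1.0
[20.20058815 -1.30627227]
scene crate in rack frame [53.   0.4] [147.4 103.1] 0.9 n 1067 Xrange [ -6.4 125.2] z [60.7 94.6]
```

Emit:
arm_command(increments=[[[0,-0.001,0],[0,0,0],0.35],[[0,-0.002,0],[0,0,0],0.35],[[0,-0.002,0],[0,0,0],0.35]])

```text
t: 13.42
position: [555.9, 67.0, 83.7]
tool_rot: [-0.0, 0.998, 0.069, -0.0]
wrist_force: [0.4, -2.5, -0.7]
opening: 29.9
finger_force: 1.0
```

Run:
```python
from h import *
s,_=state(); print(rk(s["position"])); crate(60,115)
```

```text
t 13.42 p [555.9  67.   83.7] xang 7.87 z [-0.  0. -1.] F [ 0.4 -2.5 -0.7] open 29.9 ff 1.0
[22.28715321 -1.30374681]
scene crate in rack frame [55.2  0.6] [147.4 103.7] 0.9 n 1057 Xrange [ -4.2 127.2] z [60.8 94.4]
```

Emit:
arm_command(increments=[[[0,-0.001,0],[0,0,0],0.35],[[0,-0.002,0],[0,0,0],0.35],[[0,-0.002,0],[0,0,0],0.35]])

```text
t: 13.72
position: [555.6, 69.0, 83.8]
tool_rot: [-0.0, 0.998, 0.069, 0.0]
wrist_force: [-0.3, -2.4, -0.8]
opening: 29.6
finger_force: 0.9
```

Run:
```python
from h import *
s,_=state(); print(rk(s["position"])); crate(60,115); c=ctrl.capture("side"); cv2.imwrite("pics/s2.png",cv2.resize(c["frame"][150:330,180:320],(600,770))[:600,:,::-1])
```

```text
t 13.72 p [555.6  69.   83.8] xang 7.87 z [ 0.  0. -1.] F [-0.3 -2.4 -0.8] open 29.6 ff 0.9
[24.30719316 -1.33977843]
scene crate in rack frame [56.1  0.5] [145.1 103.9] 1.3 n 882 Xrange [  7.5 127.2] z [60.9 86.5]
```

View pics/s2.png

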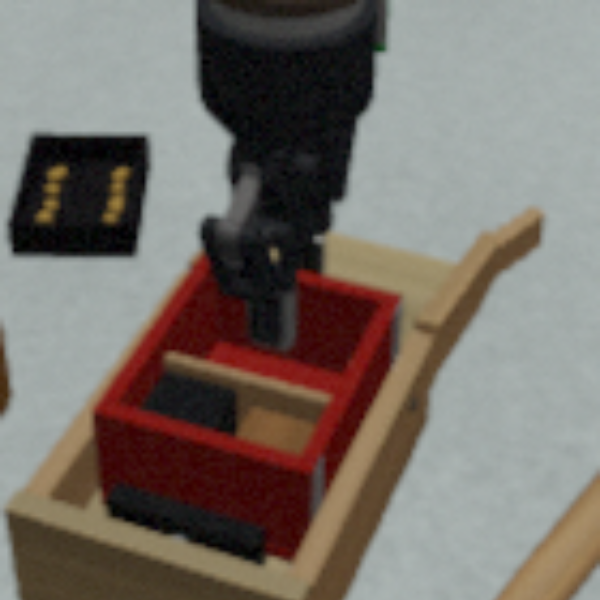

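The crate sits deep in the bay, with its front near the buffer (185,520), and the rear has dropped most of the way. Backing the finger off so nothing holds it up.

Emit:
arm_command(increments=[[[0,0.002,0],[0,0,0],0.35],[[0,0.005,0],[0,0,0],0.35],[[0,0.005,0],[0,0,0],0.35]])

```text
t: 14.07
position: [556.6, 63.5, 83.9]
tool_rot: [-0.0, 0.998, 0.068, 0.0]
wrist_force: [0.1, -0.2, -0.1]
opening: 30.2
finger_force: 0.0
```

```bash
cat >> h.py <<'E'
def plane(name="side"):
    c=ctrl.capture(name); P=cloud(c); hsv=cv2.cvtColor(c["frame"],cv2.COLOR_RGB2HSV); H,S=hsv[...,0],hsv[...,1]
    q=rk(P); z=P[...,2]; r=((H<8)|(H>172))&(S>110)&(z>65)&(abs(q[...,1])<58)&(abs(q[...,0]-60)<90)
    X=q[r][:,0]; Z=z[r]; Y=q[r][:,1]
    for lo in range(-10,140,15):
        m=(X>=lo)&(X<lo+15); 
        if m.sum()>4: print(lo,"ztop",np.percentile(Z[m],90).round(1),end="; ")
    t=Z>np.median(Z)-20; print(name,"X",np.percentile(X,[0.5,2,98,99.5]).round(1),"Y",np.percentile(Y,[1,99]).round(1))
E
python3 - <<'E'
from h import *
s,_=state(); print(rk(s["position"])); plane("scene"); plane("side")
E
```

```text
t 14.07 p [556.6  63.5  83.9] xang 7.84 z [ 0.  0. -1.] F [ 0.1 -0.2 -0.1] open 30.2 ff 0.0
[18.76799994 -1.59124621]
-10 ztop 149.6; 5 ztop 82.7; 20 ztop 83.8; 35 ztop 82.1; 50 ztop 82.7; 65 ztop 84.4; 80 ztop 82.0; 95 ztop 81.6; 110 ztop 82.6; 125 ztop 82.9; scene X [  1.6   8.5 126.4 127.8] Y [-49.9  50.4]
5 ztop 83.2; 20 ztop 83.4; 35 ztop 83.9; 50 ztop 390.1; 65 ztop 138.5; 80 ztop 83.3; 95 ztop 83.6; 110 ztop 83.5; 125 ztop 83.0; side X [ 11.   13.7 130.  130.6] Y [-45.8  51.8]
```

Crate flat: its top is 82–83 all along, with X≈8 to 128. Now I'll lower the inner finger and draw back to near contact.

Emit:
arm_command(increments=[[[0,0.0,0.005],[0,0,0],0.35],[[0,0.0,0.01],[0,0,0],0.35],[[0,0.002,0.014],[0,0,0],0.35],[[0,0.005,0.014],[0,0,0],0.35],[[0,0.008,0.014],[0,0,0],0.35],[[0,0.011,0.014],[0,0,0],0.35],[[0,0.014,0.014],[0,0,0],0.35],[[0,0.014,0.014],[0,0,0],0.35]])

```text
t: 14.83
position: [558.6, 48.7, 69.8]
tool_rot: [0.0, 0.998, 0.068, 0.0]
wrist_force: [-0.5, 0.2, 0.1]
opening: 29.6
finger_force: 0.0
```

Run:
```python
from h import *
s,_=state(); print(rk(s["position"])); plane("scene")
```

```text
t 14.83 p [558.6  48.7  69.8] xang 7.78 z [ 0.    -0.001 -1.   ] F [-0.5  0.2  0.1] open 29.6 ff 0.0
[ 3.81837104 -1.50836167]
5 ztop 83.1; 20 ztop 82.9; 35 ztop 82.7; 50 ztop 105.0; 65 ztop 82.7; 80 ztop 82.1; 95 ztop 81.8; 110 ztop 82.6; 125 ztop 82.6; scene X [-12.5   6.6 126.2 127.7] Y [-50.   49.6]
```

Emit:
arm_command(increments=[[[0,0.001,0],[0,0,0],0.35],[[0,0.002,0],[0,0,0],0.35],[[0,0.003,0],[0,0,0],0.35],[[0,0.004,0],[0,0,0],0.35],[[0,0.005,0],[0,0,0],0.35],[[0,0.005,0],[0,0,0],0.35]])

```text
t: 15.38
position: [558.8, 45.9, 69.8]
tool_rot: [-0.0, 0.998, 0.069, 0.0]
wrist_force: [-1.5, 3.4, 1.4]
opening: 30.1
finger_force: 1.9
```

Run:
```python
from h import *
s,_=state(); print(rk(s["position"])); plane("scene")
```

```text
t 15.38 p [558.8  45.9  69.8] xang 7.91 z [ 0.     0.001 -1.   ] F [-1.5  3.4  1.4] open 30.1 ff 1.9
[ 0.99071607 -1.37884447]
-10 ztop 125.9; 5 ztop 83.0; 20 ztop 82.9; 35 ztop 83.5; 50 ztop 94.9; 65 ztop 82.1; 80 ztop 82.2; 95 ztop 81.7; 110 ztop 82.7; 125 ztop 82.3; scene X [-16.   -2.6 124.8 126.2] Y [-50.1  49.6]
```

Emit:
arm_command(increments=[[[0,0.001,0],[0,0,0],0.35],[[0,0.002,0],[0,0,0],0.35],[[0,0.002,0],[0,0,0],0.35],[[0,0.003,0],[0,0,0],0.35],[[0,0.003,0],[0,0,0],0.35]])

```text
t: 15.85
position: [559.4, 42.4, 69.8]
tool_rot: [-0.0, 0.998, 0.069, 0.0]
wrist_force: [-1.2, 5.6, 1.9]
opening: 29.5
finger_force: 2.5
```

Run:
```python
from h import *
s,_=state(); print(rk(s["position"])); plane("scene")
```

```text
t 15.85 p [559.4  42.4  69.8] xang 7.87 z [ 0.     0.001 -1.   ] F [-1.2  5.6  1.9] open 29.5 ff 2.5
[-2.4894285  -1.49624195]
-10 ztop 81.7; 5 ztop 83.5; 20 ztop 82.3; 35 ztop 83.9; 50 ztop 83.4; 65 ztop 82.5; 80 ztop 81.8; 95 ztop 82.1; 110 ztop 82.6; scene X [-17.3   3.  121.4 122.3] Y [-50.7  48.2]
```

Emit:
arm_command(increments=[[[0,0.001,0],[0,0,0],0.35],[[0,0.002,0],[0,0,0],0.35],[[0,0.002,0],[0,0,0],0.35]])

```text
t: 16.15
position: [559.4, 42.4, 69.8]
tool_rot: [-0.001, 0.998, 0.069, 0.0]
wrist_force: [-1.4, 8.5, 0.9]
opening: 30.1
finger_force: 4.3
```

Run:
```python
from h import *
s,_=state(); print(rk(s["position"])); plane("scene")
```

```text
t 16.15 p [559.4  42.4  69.8] xang 7.94 z [ 0.     0.003 -1.   ] F [-1.4  8.5  0.9] open 30.1 ff 4.3
[-2.56618403 -1.50789996]
-10 ztop 82.1; 5 ztop 83.3; 20 ztop 83.0; 35 ztop 83.2; 50 ztop 82.4; 65 ztop 81.9; 80 ztop 82.0; 95 ztop 81.8; 110 ztop 82.8; scene X [-18.1   2.8 121.5 122.7] Y [-50.3  48.3]
```

The force rose from 5.6 to 8.5 N with no travel, so the crate bears on the lip. Centring the fingers about the wall and withdrawing straight up.

Emit:
arm_command(increments=[[[0,-0.002,0],[0,0,0],0.35],[[0,-0.005,0],[0,0,0],0.35],[[0,-0.009,0],[0,0,0],0.35],[[0,-0.013,0],[0,0,0],0.35],[[0,-0.013,-0.005],[0,0,0],0.35],[[0,-0.013,-0.02],[0,0,0],0.35],[[0,-0.013,-0.045],[0,0,0],0.35],[[0,-0.013,-0.08],[0,0,0],0.35],[[0,-0.013,-0.12],[0,0,0],0.35],[[0,-0.013,-0.15],[0,0,0],0.35]])

```text
t: 17.03
position: [558.3, 52.8, 222.7]
tool_rot: [0.0, 0.998, 0.069, 0.001]
wrist_force: [0.9, 0.2, -0.8]
opening: 29.4
finger_force: 0.0
```

Emit:
arm_command(increments=[[[0,0.03,-0.03],[0,0,0],0.35],[[0,0.06,-0.06],[0,0,0],0.35],[[0,0.06,-0.06],[0,0,0],0.35],[[0,0.06,-0.06],[0,0,0],0.35]])

```text
t: 17.37
position: [567.4, -9.6, 282.0]
tool_rot: [0.001, 0.998, 0.066, 0.002]
wrist_force: [-0.5, 0.6, -0.0]
opening: 29.8
finger_force: 0.0
```

Run:
```python
from h import *
s,_=state(); plane("scene"); plane("side"); s,_=state(); c=ctrl.capture("wrist"); cv2.imwrite("pics/w3.png",cv2.resize(c["frame"],(800,600))[...,::-1])
```

```text
t 17.37 p [567.4  -9.6 282. ] xang 7.55 z [ 0.004 -0.002 -1.   ] F [-0.5  0.6 -0. ] open 29.8 ff 0.0
-10 ztop 81.8; 5 ztop 82.9; 20 ztop 81.6; 35 ztop 81.8; 50 ztop 82.3; 65 ztop 81.4; 80 ztop 81.8; 95 ztop 81.5; 110 ztop 82.4; scene X [  2.9   3.4 121.6 123.1] Y [-50.7  49.7]
5 ztop 83.2; 20 ztop 83.3; 35 ztop 83.4; 50 ztop 83.7; 65 ztop 83.5; 80 ztop 83.4; 95 ztop 83.7; 110 ztop 83.3; 125 ztop 81.5; side X [-18.4   7.1 125.1 125.5] Y [-46.4  50.9]
t 17.47 p [565.4  -6.4 279.4] xang 7.84 z [-0.001  0.    -1.   ] F [-0.1  1.   0.5] open 29.7 ff 0.0
```

View pics/w3.png

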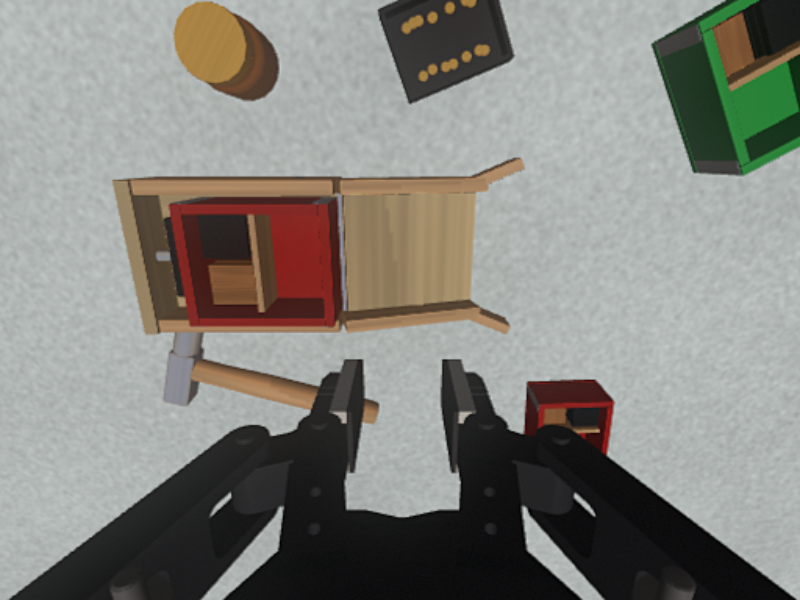

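The crate lies flat in the bay, its rear edge (338,265) against the lip (342,250), clear of the buffer (172,262). The hammer, jar and tray look untouched.

```bash
python3 -c "
from plant import ctrl
print(ctrl.job_done())"
```

```text
the job is handed in; nothing more can be done
None
```

I handed the job in at about 17.5 s: the large red crate sits flat in the bay, its rear edge against the steel lip after a light tug (8.5 N at the wrist), and the arm is clear; the hammer, jar and tray look untouched, but no verdict came back.

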